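# Shim the rocking bench supply

### The job

The low bench power supply rocks because the foot under its yellow-marked corner is too short. Push the orange wedge along the bench, thin end first, under that foot until it is just snug and takes weight, without jacking the supply up out of level or shoving it along; then press down firmly on the yellow corner with a fingertip to check that it no longer rocks, and move clear. Only push and press: do not pick up the wedge or the supply, and leave the other things on the bench where they are.

Things in the scene. Friction and masses are not known exactly. Their poses are not given: they have to be found in the camera images.
- supply: Loose low grey bench power supply, 2.6 kg: case 200 (x) x 230 (y) x 60 mm, underside 22 mm and top 82 mm above the bench, on four rubber feet. Origin at bench level under the case's middle; +z up, +x to its white panel (knobs stand out 17 mm), +y to the wedge's side. Starts level on three feet, the short one in the air; about 5 N down on the marked corner rocks it, up to 4 degrees.
- short_foot (a point): Middle of the short foot's underside (16 mm flat, foot 22 mm in diameter), 9 mm above the bench while the supply is level. It is under the supply's +x +y corner, 85 and 100 mm from the middle, so 15 mm inside both the panel side and the +y side of the case. Axes as the supply's.
- marked_corner (a point): Middle of the yellow square (40 x 40 mm) on top of the case at the short foot's corner, 78 (x) and 93 mm (y) from the middle of the case, 82 mm above the bench: the place to press.
- wedge: Loose orange wedge, black ribs on the thick half, 120 (x) x 44 (y) mm, 80 g, thin end roughly towards the short foot. Origin: middle of underside. +x to the thin end (2 mm high at x = +60); top rises evenly to 26 mm at the upright thick end, x = -60. Slides with under 1.5 N; meets the foot about x = +25 of the wedge, then takes 5 to 10 N and lifts the corner 1 mm per 5 mm. Stays put when let go.
- multimeter: Bystander: orange and black multimeter lying on its back, 160 x 85 x 45 mm. Origin under its middle.
- eraser: Bystander: white eraser, 45 x 22 x 14 mm. Origin under its middle.
- screwdriver: Bystander: red-handled screwdriver, 160 mm long, lying down. Origin under its middle.
- test_board: Bystander: wooden test board 110 x 150 x 16 mm with a 50 mm tall metal can and small parts. Origin under its middle.
- jar: Bystander: amber glass jar with black lid, 52 mm in diameter, 60 mm tall. Origin under its middle.
- spacer: Bystander: flat aluminium block 50 x 30 x 12 mm, not needed. Origin under its middle.
Not all that is in view belongs to the job. Several things have the shape of the wedge; the one meant has the colours described above.

How it is judged:
On the way, in this order (a step that is already met when the one before it is completed fails the run):
1. the wedge is snug under the short foot and bears weight, the supply still level (contact force between wedge and supply above 1 N and angle between supply's own z axis and vertical below 0.022 rad and y of short_foot in the frame of wedge between -0.018 and 0.018 m and x of short_foot in the frame of wedge between -0.05 and 0.056 m), for 0.2 s.
2. the marked corner is pressed down with the fingers (over 4 N) and the supply does not rock (contact force between the fingers and supply above 4 N and horizontal distance between the grasp point and marked_corner below 0.05 m and angle between supply's own z axis and vertical below 0.025 rad), for 0.1 s.
At the end, for the whole second after the job is handed in: The wedge lies flat on the bench under the short foot (foot centre within 18 mm of the wedge's centre line) and the foot bears on it with more than 1 N; the supply is level within 0.022 rad (1.26 degrees), not moved by 15 mm or more, and both are at rest (all of step 1 and distance of supply from where it was at the start of the episode below 0.015 m and height (world z) of wedge below 0.006 m and angle between wedge's own z axis and vertical below 0.05 rad and linear speed of each of supply, wedge below 0.01 m/s); the robot touches nothing.
It fails at once if the wedge is lifted off the bench or tipped (height (world z) of wedge above 0.012 m or angle between wedge's own z axis and vertical above 0.2 rad).
It fails at once if the supply is lifted or shoved 25 mm or more (height (world z) of supply above 0.015 m or distance of supply from where it was at the start of the episode above 0.025 m).
It fails at once if another thing on the bench is moved more than 20 mm (distance of any of multimeter, eraser, screwdriver, test_board, jar, spacer from where it was at the start of the episode above 0.02 m).
It also fails if it takes over 72 s, if anything falls off the work surface, if the arm or the gripper's body presses on something with over 40 N, if the wrist force passes 120 N, or if a joint passes its speed limit or range.

### The arm

A 6-joint arm with a two-finger parallel gripper is mounted at the origin on the work surface. World frame = base frame: x ahead of the robot, y to its left, z up, the work surface at z = 0. Lengths are in m, angles in rad, forces in N, time in s.
With the tool pointing down it reaches from about 0.25 to 0.775 m from the base axis. Payload 4 kg.
Tool frame: the origin (TCP) lies midway between the tips of the shut fingers; the grasp point (between the pads) lies env.grasp_offset behind it (env.grasp_offset is the distance from the TCP to the grasp point, in m); z points along the fingers, y is the direction in which the jaws open and shut (so a half turn about z gives the same grasp; the last joint's range is limited). The gripper opens to 85 mm and grips with 20 to 120 N. Pads are 22 mm wide; open, the fingers measure 114 mm over their backs; the gripper's body (76 mm by 85 mm) begins 54 mm behind the grasp point. The pads swing forward as they close: fully open they stand 13 mm farther back than shut.
Start: joints at [-1.223, 0.087, 1.371, -0, 1.684, -0.103], TCP at [0.24, -0.495, 0.231] pointing down, gripper open.
Joint ranges: [-3.1, 3.1], [-0.76, 2.03], [0.27, 2.55], [-1.08, 4.22], [0.17, 2.65], [-2.57, 2.57]. Speed limits (rad/s): [2.79, 2.79, 3.14, 3.14, 3.14, 3.14].

### API

Orientations are given as a unit quaternion [x, y, z, w].
In Python, from station import env gives the robot as it stands.
- The arm moves only by the tool jog_arm, never from a script. Its arguments are lists of equal length, an entry for each row: "turn": the turn, a rotation vector about the tool's x, y, z in degrees, a list of three; "travel": the shift along the tool's x, y, z in m, a list of three; "grip": the opening, from 0 (shut) to 1 (fully open). In form: {"turn": [[rx, ry, rz], ...], "travel": [[dx, dy, dz], ...], "grip": [grip, ...]}. A call has 1 to 5 rows; each row is the pose to reach, as a shift and turn from the pose commanded when the call began, along the tool's axes at that moment; what a row does not reach only later rows make up. A row lasts 1/8 s, in which the tool goes at most 62.5 mm and 10.7 degrees, less where a joint would pass 70% of its speed; a pose out of reach is approached as far as the arm can. A call with a gripper value outside its range is refused whole. The fingers move at their own pace and stop on an object; "squeeze" is the grip in N (left out, the last holds). Time passes only in rows, so rows that repeat a pose let the fingers close. It gives the time, the measured TCP pose, the force and the opening at its end, in the units of the state.
- env.get_obs(): the state, without advancing time (a new reading comes with each control period).
- env.read_camera(name): name is "scene" or "side" or "wrist"; returns a dict with "color" (400x640x3 uint8, red, green, blue), "fx", "fy", "cx", "cy" (pixels), "origin" and "rotation" of the camera in the world; the wrist camera has in their place "hand_eye" (4x4, takes a point from camera to tool coordinates, whose origin is the TCP and whose axes are the flange's). Camera axes: x right, y down, z forward; pixel columns grow to the right and rows downward; lengths in m; the calibration is good to about 2 mm. The wrist camera is an equidistant fisheye: a pixel r from the principal point sees the ray r / f radians off the axis. A picture is of the moment at which its call begins: read the wrist's pose just before it. There is no depth.
- env.hand_in(): hands the job in, once; it reports no verdict.
Trained networks look in a picture, given as the dict that the camera call returned (one of the last four; its "shot" number tells which), for a name from the list of things; names that differ only in an ending like _2 or _b are one class to them, and where a whole thing is asked for, a point or a joint stands for the part that bears it (a point fixed in the world has none). Each returns a list of dicts, best first, with "p" (0 to 1); they miss things now and then, are a little off and sometimes report something else, mostly with a low value. They report only what shows in the picture. A call takes as long as a camera call. They do not tell look-alikes from the thing itself.
- env.find_in(picture, thing): "at" ([column, row] in pixels, amid what is visible of it).
- env.mark_of(picture, thing): "at" ([column, row] in pixels: a listed point, or the origin of a listed thing).
The state is a dict: "time": time; "q": joint angles; "qd": joint speeds; "tau": joint torques, N m; "tool_pos": TCP position; "tcp_rot": TCP orientation; "contact_force": force on the tool from outside, world axes, zero at the start; "moment": the same for the moment, N m; "opening": finger opening in m.
Only numpy, scipy, OpenCV 4.12 (cv2) and the standard library are available. Lean on these libraries where they do the work, as an engineer would, in place of code of your own. Each camera call takes 0.05 s, during which the arm holds its last target. There are 200 camera calls.

## Working session

There is one attempt and no reset: what is moved stays moved. The work goes in short steps, Python scripts to look and compute and a tool call to move; the robot and the scene stay as the last step left them, time stands still between calls to the robot, and variables do not carry over. Pictures are saved under pics/ and viewed, about 8 in all and at most 12, crops included, and the job is handed in when it is done.

Besides the shell and the picture viewer there is one more tool, called as a command line: name --argument value ..., lists and objects as JSON in quotes. jog_arm: Moves the arm, as the interface text tells. Its arguments: {"type":"object","properties":{"turn":{"type":"array"},"travel":{"type":"array"},"grip":{"type":"array"},"squeeze":{"type":"number"}},"required":["turn","travel","grip"]}

```bash
mkdir -p pics
cat > h.py <<'E'
import numpy as np, cv2
from scipy.spatial.transform import Rotation as R
from station import env
def shot(n,fn):
    p=env.read_camera(n); cv2.imwrite(f'pics/{fn}.png',p['color'][:,:,::-1]); return p
def ray(p,uv):
    d=np.array([(uv[0]-p['cx'])/p['fx'],(uv[1]-p['cy'])/p['fy'],1]); return np.array(p['origin']),np.array(p['rotation'])@d
def onz(p,uv,z=0.):
    o,d=ray(p,uv); return o+d*(z-o[2])/d[2]
def proj(p,X):
    c=np.array(p['rotation']).T@(np.array(X)-p['origin']); return [p['fx']*c[0]/c[2]+p['cx'],p['fy']*c[1]/c[2]+p['cy']]
E
python3 - <<'E'
from h import *
np.set_printoptions(precision=3,suppress=True)
print(env.grasp_offset, env.get_obs()['tcp_rot'],env.get_obs()['contact_force'])
ps=[]
for n in('scene','side'):
    p=shot(n,n+'0');ps.append(p['color'][:,:,::-1])
    print(n,p['origin'],p['fx'],np.array(p['rotation']).tolist())
    for t,z in (('wedge',0),('short_foot',.009),('marked_corner',.082),('supply',0)):
        for d in env.mark_of(p,t)[:3]: print(t,d['p'],d['at'],onz(p,d['at'],z))
E
```

```text
0.0187 [ 0.975  0.224 -0.    -0.001] [0.095 0.146 0.781]
scene [ 1.089 -0.486  1.088] 369.7116762015903 [0.8849102748777579, 0.347350815596054, -0.11574649384019019, -0.2878957545436019]Traceback (most recent call last):
  File "<stdin>", line 9, in <module>
  File "h.py", line 9, in onz
    o,d=ray(p,uv); return o+d*(z-o[2])/d[2]
        ~~~^^^^^^
  File "h.py", line 7, in ray
    d=np.array([(uv[0]-p['cx'])/p['fx'],(uv[1]-p['cy'])/p['fy'],1]); return np.array(p['origin']),np.array(p['rotation'])@d
                                                                                                  ~~~~~~~~~~~~~~~~~~~~~~~^~
ValueError: matmul: Input operand 1 has a mismatch in its core dimension 0, with gufunc signature (n?,k),(k,m?)->(n?,m?) (size 3 is different from 4)
```

View pics/scene0.png

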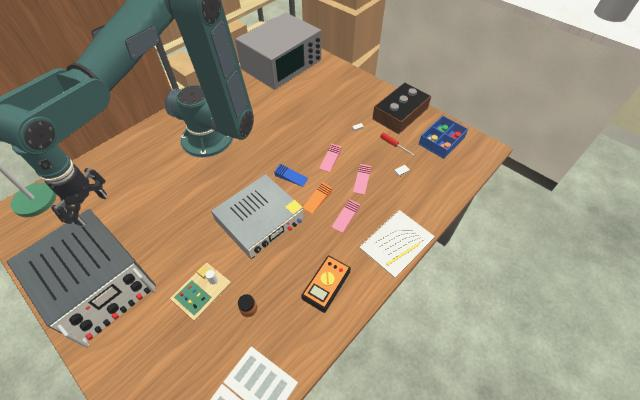

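The scene shows the low supply at (257,215) with its yellow corner at (294,207). The orange wedge with black ribs is at (318,198). The look-alikes are blue (291,175) and pink (330,157), (362,178), (346,215), so only the one at (318,198) fits the colours. I'll confirm it in a crop.

```bash
sed -i "s/np.array(p\['rotation'\])/R.from_quat(p['rotation']).as_matrix()/g" h.py
python3 - <<'E'
from h import *
np.set_printoptions(precision=3,suppress=True)
ims=[]
for n in('scene','side'):
    p=shot(n,n+'0')
    print(n,p['origin'],p['fx'],p['cx'],p['cy'],p['rotation'])
    for t,z in (('wedge',0),('short_foot',.009),('marked_corner',.082),('supply',0)):
        for d in env.mark_of(p,t)[:3]: print(t,round(d['p'],2),np.array(d['at']),onz(p,d['at'],z))
    ims.append(p['color'][:,:,::-1])
a=cv2.resize(ims[0][160:260,200:360],(800,500),interpolation=cv2.INTER_CUBIC)
cv2.imwrite('pics/crop0.png',a)
E
```

```text
scene [ 1.089 -0.486  1.088] 369.7116762015903 318.437145505139 196.39895227695538 [ 0.885  0.347 -0.116 -0.288]
wedge 0.77 [331.7 158.1] [0.455 0.264 0.   ]
wedge 0.75 [320.6 201.7] [0.566 0.08  0.   ]
wedge 0.68 [291.1 173.3] [0.393 0.101 0.   ]
short_foot 0.75 [298.6 218.9] [ 0.564 -0.03   0.009]
marked_corner 0.87 [295.1 204.6] [ 0.551 -0.029  0.082]
supply 0.64 [260.7 222.7] [ 0.474 -0.127  0.   ]
side [0.165 0.538 0.913] 396.3627366569182 319.4041832009021 195.1514631766277 [-0.333  0.884 -0.31   0.111]
wedge 0.92 [252.  264.3] [0.615 0.273 0.   ]
wedge 0.9 [322.1 230.8] [0.547 0.075 0.   ]
wedge 0.89 [299.7 299.9] [0.457 0.263 0.   ]
short_foot 0.97 [340.6 203.5] [ 0.564 -0.026  0.009]
marked_corner 0.97 [351.2 187.9] [ 0.544 -0.041  0.082]
supply 0.7 [387.2 202.9] [ 0.468 -0.123  0.   ]
```

View pics/crop0.png

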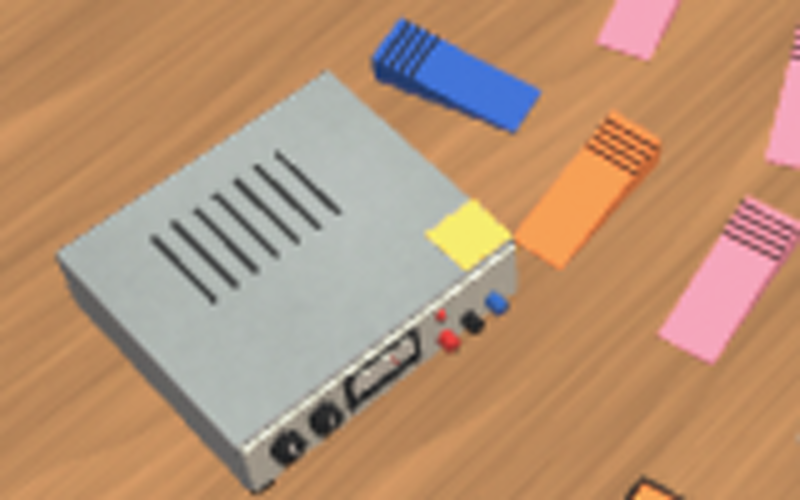

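View pics/side0.png

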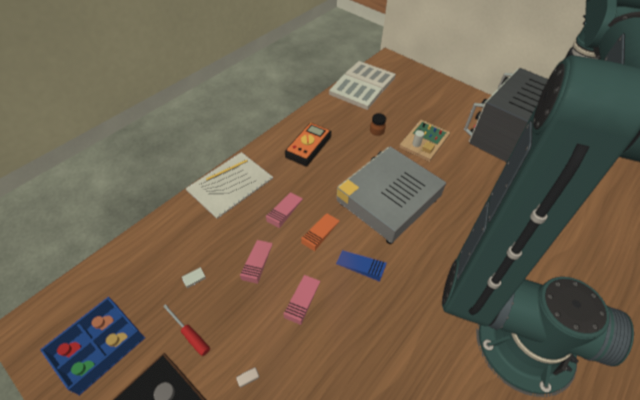

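The crop confirms the orange wedge with black ribs: thick end at scene (325,187), thin end at (308,212), just beside the yellow corner. Next I'll fit its silhouette and the supply's pose.

```bash
cat >> h.py <<'E'
from scipy.optimize import minimize
W=np.array([[sx*.06,sy*.022,z] for sx,sy,z in[(1,1,0),(1,-1,0),(-1,1,0),(-1,-1,0),(1,1,.002),(1,-1,.002),(-1,1,.026),(-1,-1,.026)]])
def omask(p,g):
    h=cv2.cvtColor(p['color'],cv2.COLOR_RGB2HSV); m=cv2.inRange(h,(7,170,120),(17,255,255))
    m=cv2.morphologyEx(m,cv2.MORPH_CLOSE,np.ones((5,5)))
    c=np.array(proj(p,[*g[:2],.01])); n,l,s,ce=cv2.connectedComponentsWithStats(m)
    ok=[i for i in range(1,n) if s[i,4]>80]; i=min(ok,key=lambda i:np.hypot(*(ce[i]-c))); return (l==i).astype(np.uint8),s[i]
def place(g,P): return P@R.from_euler('z',g[2]).as_matrix().T+[g[0],g[1],0]
def fitwedge(ps,g0):
    ms=[omask(p,g0) for p in ps]
    def cost(v):
        g=np.array(v)*[.01,.01,.1]+g0; c=0
        for p,(m,s) in zip(ps,ms):
            q=np.array([proj(p,X) for X in place(g,W)]); hu=cv2.convexHull(q.astype(np.float32))
            im=np.zeros(m.shape,np.uint8); cv2.fillConvexPoly(im,np.round(hu*16).astype(np.int32),1,shift=4)
            c+=(im&m).sum()/(im|m).sum()
        return -c
    best=min((minimize(cost,[a,b,y],method='Nelder-Mead',options=dict(initial_simplex=np.array([a,b,y])+np.array([[0,0,0],[1,0,0],[0,1,0],[0,0,1]]))) for a in(-.5,.5) for b in(-.5,.5) for y in(-1,1)),key=lambda r:r.fun)
    return np.array(best.x)*[.01,.01,.1]+g0,best.fun,[m[1].tolist() for m in ms]
E
python3 - <<'E'
from h import *
np.set_printoptions(precision=4,suppress=True)
ps=[env.read_camera(n) for n in('scene','side')]
g0=np.array([.556,.077,-1.6])
print(fitwedge(ps,g0)); 
for p in ps: print(fitwedge([p],g0))
c=[(302.8,208.6),(265.6,174.4),(211.6,211.2),(248.6,249.4)]
T=np.array([onz(ps[0],u,.082) for u in c]);print(T)
M=np.array([[.1,.115],[-.1,.115],[-.1,-.115],[.1,-.115]])
ctr=T[:,:2].mean(0);a=T[:,:2]-ctr
yaw=np.arctan2((M[:,0]*a[:,1]-M[:,1]*a[:,0]).sum(),(M*a).sum());print('supply',ctr,yaw)
r=np.array([[np.cos(yaw),-np.sin(yaw)],[np.sin(yaw),np.cos(yaw)]])
print('foot',ctr+r@[.085,.1],'mark',ctr+r@[.078,.093])
for p in ps:
  for t,z in(('multimeter',0),('spacer',0),('jar',0)):
    for d in env.mark_of(p,t)[:1]: print(t,d['p'],onz(p,d['at'],z))
  h=cv2.cvtColor(p['color'],cv2.COLOR_RGB2HSV); m=cv2.inRange(h,(22,110,120),(32,255,255)); k=np.array(proj(p,[.55,-.035,.082]))
  n,l,s,ce=cv2.connectedComponentsWithStats(m); i=min((i for i in range(1,n) if s[i,4]>60),key=lambda i:np.hypot(*(ce[i]-k))); print('yellow',s[i],ce[i],onz(p,ce[i],.082))
E
```

```text
(array([ 0.55  ,  0.0803, -1.4489]), np.float64(-1.1296835527190532), [[314, 184, 18, 27, 133], [302, 214, 36, 36, 569]])
(array([ 0.5499,  0.0864, -1.4537]), np.float64(-0.30787037037037035), [[314, 184, 18, 27, 133]])
(array([ 0.5493,  0.0765, -1.4435]), np.float64(-0.8222543352601156), [[302, 214, 36, 36, 569]])
[[ 0.5811 -0.0229  0.082 ]
 [ 0.3827 -0.0077  0.082 ]
 [ 0.3687 -0.2335  0.082 ]
 [ 0.565  -0.2431  0.082 ]]
supply [ 0.4744 -0.1268] -0.06546054965649502
foot [ 0.5657 -0.0326] mark [ 0.5583 -0.0391]
multimeter 0.59 [ 0.8001 -0.1466 -0.    ]
spacer 0.66 [0.6954 0.3847 0.    ]
jar 0.83 [ 0.6801 -0.3562  0.    ]
yellow [285 200  17  14 128] [293.2812 206.4688] [ 0.5521 -0.0382  0.082 ]
multimeter 0.57 [ 0.8036 -0.146   0.    ]
spacer 0.66 [0.6931 0.4008 0.    ]
jar 0.71 [ 0.6843 -0.3537  0.    ]Traceback (most recent call last):
  File "<stdin>", line 18, in <module>
ValueError: min() iterable argument is empty
```

jog_arm --turn '[[0,0,0],[0,0,0],[0,0,0],[0,0,0],[0,0,0]]' --travel '[[0.045,-0.0387,-0.01],[0.09,-0.0774,-0.02],[0.135,-0.116,-0.02],[0.18,-0.155,-0.02],[0.225,-0.1935,-0.02]]' --grip '[0,0,0,0,0]' --squeeze 40

```text
time: 1.62
tool_pos: [0.3583, -0.2211, 0.2516]
tcp_rot: [0.975, 0.223, 0.0, 0.0]
contact_force: [0.0, -1.6, 1.0]
opening: 0.0004
```

jog_arm --turn '[[0,0,0],[0,0,0],[0,0,0],[0,0,0],[0,0,0]]' --travel '[[0.045,-0.0387,0],[0.09,-0.0774,0],[0.135,-0.116,0],[0.18,-0.155,0],[0.225,-0.1935,0]]' --grip '[0,0,0,0,0]'

```text
time: 2.25
tool_pos: [0.4766, 0.0513, 0.2516]
tcp_rot: [0.975, 0.224, 0.001, 0.0]
contact_force: [0.8, -0.6, 0.0]
opening: 0.0002
```

jog_arm --turn '[[0,0,0],[0,0,6],[0,0,12],[0,0,18.6],[0,0,18.6]]' --travel '[[0.045,-0.0387,0],[0.09,-0.0774,0],[0.113,-0.097,0.02],[0.113,-0.097,0.05],[0.113,-0.097,0.05]]' --grip '[0,0,0,0,0]'

```text
time: 2.88
tool_pos: [0.5339, 0.1859, 0.198]
tcp_rot: [0.998, 0.064, -0.003, 0.001]
contact_force: [-0.1, -0.5, -0.7]
opening: -0.0001
```

Run:
```python
from h import *
o=env.get_obs();p=shot('wrist','w1')
print({k:v for k,v in p.items() if k!='color'}); print(o['tool_pos'],o['tcp_rot'])
for n in('scene','side'):
    q=env.read_camera(n); h=cv2.cvtColor(q['color'],cv2.COLOR_RGB2HSV)
    for X in([.55,.06,.012],[.552,.045,.01],[.548,.09,.02],[.50,.08,0],[.54,-.045,.082]):
        u=np.round(proj(q,X)).astype(int); print(n,X,u,h[u[1],u[0]])
```

```text
{'fx': 309.70691628693146, 'fy': 309.70691628693146, 'cx': 316.74587480774227, 'cy': 201.35570434053602, 'hand_eye': array([[-3.72674959e-04, -9.48409549e-01, -3.17047611e-01,
         8.20020332e-02],
       [ 9.99999490e-01, -6.51204182e-04,  7.72544838e-04,
        -5.78555904e-05],
       [-9.39151632e-04, -3.17047162e-01,  9.48409308e-01,
        -1.42803919e-01],
       [ 0.00000000e+00,  0.00000000e+00,  0.00000000e+00,
         1.00000000e+00]]), 'shot': 6}
[0.53386019 0.18591366 0.19797851] [ 9.97934869e-01  6.41402429e-02 -3.40020398e-03  6.82567996e-04]
scene [0.55, 0.06, 0.012] [314 201] [ 14 166 246]
scene [0.552, 0.045, 0.01] [311 204] [ 14 166 246]
scene [0.548, 0.09, 0.02] [319 194] [ 14 166 246]
scene [0.5, 0.08, 0] [307 192] [ 14 134 208]
scene [0.54, -0.045, 0.082] [289 206] [ 28 140 247]
side [0.55, 0.06, 0.012] [325 224] [  9 175 202]
side [0.552, 0.045, 0.01] [328 221] [ 10 175 201]
side [0.548, 0.09, 0.02] [318 230] [ 10 175 202]
side [0.5, 0.08, 0] [334 242] [ 14 129 142]
side [0.54, -0.045, 0.082] [353 188] [ 22 155 214]
```

View pics/w1.png

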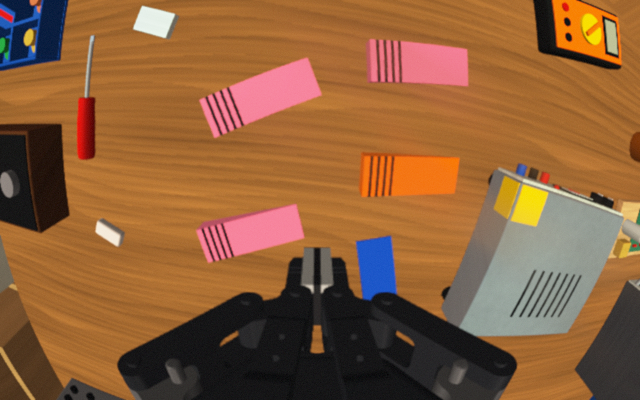

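The wrist view shows the orange wedge at (410,175). Its thin end, at column 458, points to the dark foot at about (493,180). I'll refit using all three views.

```bash
cat >> h.py <<'E'
def wproj(p,X):
    T=np.array(p['hand_eye']); o=p['obs']; t=R.from_quat(o['tcp_rot']).inv().apply(np.array(X)-o['tool_pos'])
    c=T[:3,:3].T@(t-T[:3,3]); n=np.hypot(c[0],c[1]); r=np.arctan2(n,c[2])/n
    return [p['cx']+p['fx']*r*c[0],p['cy']+p['fy']*r*c[1]]
_pp=proj
def proj(p,X): return wproj(p,X) if 'hand_eye' in p else _pp(p,X)
def wshot(fn):
    o=env.get_obs(); p=shot('wrist',fn); p['obs']=o; return p
E
sed -i 's/(7,170,120),(17/(6,158,120),(17/' h.py
python3 - <<'E'
from h import *
from scipy.optimize import least_squares
np.set_printoptions(precision=4,suppress=True)
ps=[wshot('w2'),env.read_camera('scene'),env.read_camera('side')]
g0=np.array([.549,.0765,-1.4435])
print(fitwedge(ps,g0))
for p in ps: print(fitwedge([p],g0))
# supply: yellow centroid & network points in all views
M=dict(short_foot=[.085,.1,.009],marked_corner=[.078,.093,.082],supply=[0,0,0])
obs=[(p,M[t],d[0]['at']) for p in ps for t in M if (d:=env.mark_of(p,t))]
for u,m in zip([(302.8,208.6),(265.6,174.4),(211.6,211.2),(248.6,249.4)],[[.1,.115],[-.1,.115],[-.1,-.115],[.1,-.115]]): obs.append((ps[1],m+[.082],u))
for u,m in (((622,216),[.1,-.115]),((570,334),[-.1,-.115]),((444,313),[-.1,.115]),((498,170),[.1,.115])): obs.append((ps[0],m+[.082 if u[0]!=444 else .082],u))
f=lambda g:np.ravel([np.array(proj(p,place(g,np.array([m]))[0]))-u for p,m,u in obs])
r=least_squares(f,[.474,-.127,-.065],loss='soft_l1',x_scale=[.01,.01,.1]);print('supply',r.x);print(f(r.x).reshape(-1,2).round(1).tolist())
F=place(r.x,np.array([M['short_foot'],M['marked_corner']]));print(F)
E
```

```text
(array([ 0.5493,  0.0798, -1.4603]), np.float64(-1.9129071333653878), [[0, 0, 640, 400, 146363], [303, 182, 29, 32, 414], [301, 214, 38, 37, 652]])
(array([ 0.582 ,  0.1943, -1.1155]), np.float64(-0.03232374302248519), [[0, 0, 640, 400, 146363]])
(array([ 0.5492,  0.0779, -1.4995]), np.float64(-0.9321266968325792), [[303, 182, 29, 32, 414]])
(array([ 0.5493,  0.08  , -1.4624]), np.float64(-0.9421965317919075), [[301, 214, 38, 37, 652]])
supply [ 0.4709 -0.124  -0.0668]
[[-0.6, -0.9], [-3.0, -0.4], [-1.1, -2.7], [-1.0, 2.9], [-0.9, 1.3], [-2.6, 0.7], [-0.6, -2.1], [-4.8, 0.8], [-0.2, -0.0], [0.9, -1.8], [0.3, -1.4], [-0.6, -1.2], [-1.0, 0.1], [-0.1, 0.0], [-4.8, -1.6], [7.8, 22.1], [19.0, 10.6]]
[[ 0.5623 -0.0298  0.009 ]
 [ 0.5549 -0.0364  0.082 ]]
```

jog_arm --turn '[[0,0,0],[0,0,0],[0,0,0],[0,0,0],[0,0,0]]' --travel '[[0.003,0,0.06],[0.003,0,0.12],[0.003,0,0.17],[0.003,0,0.191],[0.003,0,0.191]]' --grip '[0,0,0,0,0]'

```text
time: 4.25
tool_pos: [0.5365, 0.1858, 0.0077]
tcp_rot: [0.998, 0.063, -0.003, 0.001]
contact_force: [-0.3, -0.3, -0.4]
opening: 0.0001
```

jog_arm --turn '[[0,0,0],[0,0,0],[0,0,0],[0,0,0],[0,0,0]]' --travel '[[0,0.008,0],[0,0.016,0],[0,0.022,0],[0,0.027,0],[0,0.032,0]]' --grip '[0,0,0,0,0]'

```text
time: 4.88
tool_pos: [0.5427, 0.1541, 0.0105]
tcp_rot: [0.998, 0.063, 0.0, 0.0]
contact_force: [-0.3, -0.5, 0.5]
opening: -0.0003
```

jog_arm --turn '[[0,0,0],[0,0,0],[0,0,0],[0,0,0],[0,0,0]]' --travel '[[0,0.006,0],[0,0.012,0],[0,0.018,0],[0,0.024,0],[0,0.03,0]]' --grip '[0,0,0,0,0]'

```text
time: 5.5
tool_pos: [0.5464, 0.1244, 0.0104]
tcp_rot: [0.998, 0.063, 0.0, -0.0]
contact_force: [-0.2, 0.8, 0.7]
opening: 0.0004
```

Run:
```python
from h import *
np.set_printoptions(precision=4,suppress=True)
ps=[env.read_camera('scene'),env.read_camera('side')]
g,c,s=fitwedge(ps,np.array([.552,.05,-1.45]));print(g,c,s)
print('foot in wedge',R.from_euler('z',-g[2]).apply([.5625-g[0],-.03-g[1],0]))
t=env.get_obs()['tool_pos'];print('tcp in wedge',R.from_euler('z',-g[2]).apply([t[0]-g[0],t[1]-g[1],0]))
```

```text
[ 0.5535  0.0515 -1.4432] -1.5477882153139886 [[303, 189, 25, 30, 391], [316, 207, 28, 36, 453]]
foot in wedge [ 0.082  -0.0015  0.    ]
tcp in wedge [-0.0726  0.0022  0.    ]
```

jog_arm --turn '[[0,0,0],[0,0,0],[0,0,0],[0,0,0],[0,0,0]]' --travel '[[0,0.008,0],[0,0.016,0],[0,0.024,0],[0,0.032,0],[0,0.038,0]]' --grip '[0,0,0,0,0]'

```text
time: 6.22
tool_pos: [0.5511, 0.0863, 0.0102]
tcp_rot: [0.998, 0.063, -0.0, 0.0]
contact_force: [-0.7, 0.6, 0.2]
opening: -0.0001
```

jog_arm --turn '[[0,0,0],[0,0,0],[0,0,0]]' --travel '[[0,0.002,0],[0,0.004,0],[0,0.006,0]]' --grip '[0,0,0]'

```text
time: 6.6
tool_pos: [0.5518, 0.0811, 0.0102]
tcp_rot: [0.998, 0.063, -0.0, 0.0]
contact_force: [0.1, 0.8, 0.1]
opening: 0.0003
```

Run:
```python
from h import *
np.set_printoptions(precision=4,suppress=True)
ps=[env.read_camera('scene'),env.read_camera('side')]
g,c,s=fitwedge(ps,np.array([.5585,.01,-1.45]));print(g,c,s)
o=env.get_obs();t=o['tool_pos'];print(t,o['contact_force'],'tcp in wedge',R.from_euler('z',-g[2]).apply([t[0]-g[0],t[1]-g[1],0]))
print('foot in wedge',R.from_euler('z',-g[2]).apply([.5625-g[0],-.03-g[1],0]))
for p in ps: print(env.mark_of(p,'short_foot')[0]['at'],env.mark_of(p,'marked_corner')[0]['at'])
```

```text
[ 0.5607  0.0081 -1.4209] -1.1404125780173806 [[297, 197, 24, 31, 310], [325, 201, 22, 31, 300]]
[0.5518 0.0809 0.0102] [-0.2796  0.6118  0.5121] tcp in wedge [-0.0733  0.0021  0.    ]
foot in wedge [ 0.0379 -0.0039  0.    ]
[301.6, 218.2] [294.3, 203.6]
[340.2, 202.0] [350.9, 187.0]
```

jog_arm --turn '[[0,0,0],[0,0,0],[0,0,0]]' --travel '[[0,0.001,0],[0,0.002,0],[0,0.003,0]]' --grip '[0,0,0]'

```text
time: 7.28
tool_pos: [0.5522, 0.0782, 0.0103]
tcp_rot: [0.998, 0.063, 0.0, -0.0]
contact_force: [-0.5, 0.9, -0.6]
opening: 0.0003
```

jog_arm --turn '[[0,0,0],[0,0,0],[0,0,0]]' --travel '[[0,0.001,0],[0,0.002,0],[0,0.003,0]]' --grip '[0,0,0]'

```text
time: 7.65
tool_pos: [0.5527, 0.0751, 0.0103]
tcp_rot: [0.998, 0.063, 0.0, 0.0]
contact_force: [0.8, 0.6, 0.5]
opening: 0.0001
```

jog_arm --turn '[[0,0,0],[0,0,0],[0,0,0]]' --travel '[[0,0.001,0],[0,0.002,0],[0,0.002,0]]' --grip '[0,0,0]'

```text
time: 8.02
tool_pos: [0.5529, 0.0734, 0.0103]
tcp_rot: [0.998, 0.063, 0.0, -0.0]
contact_force: [0.6, 3.0, 0.7]
opening: -0.0003
```

jog_arm --turn '[[0,0,0],[0,0,0],[0,0,0]]' --travel '[[0,0.001,0],[0,0.002,0],[0,0.002,0]]' --grip '[0,0,0]'

```text
time: 8.4
tool_pos: [0.553, 0.0724, 0.0104]
tcp_rot: [0.998, 0.063, 0.0, -0.001]
contact_force: [-0.3, 5.4, 0.7]
opening: -0.0
```

jog_arm --turn '[[0,0,0],[0,0,0],[0,0,0]]' --travel '[[0,0.001,0],[0,0.002,0],[0,0.002,0]]' --grip '[0,0,0]'

```text
time: 8.78
tool_pos: [0.5531, 0.0718, 0.0104]
tcp_rot: [0.998, 0.063, 0.0, -0.002]
contact_force: [-0.5, 8.8, 1.4]
opening: 0.0002
```

jog_arm --turn '[[0,0,0],[0,0,0],[0,0,0]]' --travel '[[0,0.001,0],[0,0.002,0],[0,0.002,0]]' --grip '[0,0,0]'

```text
time: 9.15
tool_pos: [0.5532, 0.0713, 0.0104]
tcp_rot: [0.998, 0.063, 0.0, -0.004]
contact_force: [-0.7, 12.8, 2.0]
opening: -0.0002
```

Run:
```python
from h import *
p=env.read_camera('scene');q=env.read_camera('side')
for a in(p,q): print(env.mark_of(a,'short_foot')[0]['at'],env.mark_of(a,'marked_corner')[0]['at'],env.mark_of(a,'supply')[0]['at'])
o=env.get_obs();print(o['tool_pos'],o['contact_force'])
w=wshot('w3')
A=cv2.resize(p['color'][180:240,240:340,::-1],(800,290),interpolation=3);B=cv2.resize(q['color'][170:240,300:400,::-1],(800,300),interpolation=3)
cv2.imwrite('pics/c3.png',np.vstack([cv2.resize(p['color'][175:250,240:340,::-1],(400,300),interpolation=3),cv2.resize(q['color'][170:245,295:395,::-1],(400,300),interpolation=3)]))
```

```text
[299.4, 218.2] [292.4, 205.7] [261.5, 222.6]
[340.2, 202.2] [347.4, 188.9] [387.1, 202.0]
[0.55323401 0.0713461  0.01042599] [-0.66895243 12.6294688   0.69698103]
```

View pics/c3.png

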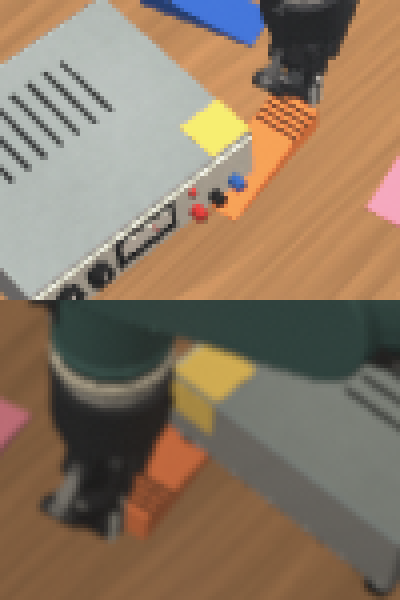

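Scene crop: the wedge runs under the yellow corner, its thin end emerging at about (297,228), and the push force is 12.7 N. I'll back off and check whether it is seated.

jog_arm --turn '[[0,0,0],[0,0,0],[0,0,0],[0,0,0],[0,0,0]]' --travel '[[0,-0.005,0],[0,-0.02,0],[0,-0.05,0],[0,-0.08,-0.05],[0,-0.09,-0.11]]' --grip '[0,0,0,0,0]'

```text
time: 10.22
tool_pos: [0.5405, 0.1576, 0.1195]
tcp_rot: [0.998, 0.064, -0.002, 0.001]
contact_force: [1.2, 0.0, -0.2]
opening: 0.0001
```

jog_arm --turn '[[0,0,0],[0,0,0],[0,0,0]]' --travel '[[0,-0.02,-0.05],[0,-0.03,-0.09],[0,-0.03,-0.09]]' --grip '[0,0,0]'

```text
time: 10.6
tool_pos: [0.5404, 0.1874, 0.2153]
tcp_rot: [0.998, 0.064, 0.005, -0.0]
contact_force: [0.7, -1.0, -0.6]
opening: -0.0002
```

Run:
```python
from h import *
np.set_printoptions(precision=4,suppress=True)
w=wshot('w4');p=env.read_camera('scene');q=env.read_camera('side')
for a in(p,q,w): print([ (env.mark_of(a,t) or [{'at':0}])[0]['at'] for t in('short_foot','marked_corner','supply')])
print(w['obs']['tool_pos'])
M=dict(short_foot=[.085,.1,.009],marked_corner=[.078,.093,.082],supply=[0,0,0])
def im(a,x,y,w,h): return cv2.resize(a['color'][y:y+h,x:x+w,::-1],(400,300),interpolation=3)
u=np.array(proj(w,[.56,0,.02])).astype(int);print(u)
cv2.imwrite('pics/c4.png',np.vstack([np.hstack([im(p,240,175,100,75),im(q,295,170,100,75)]),np.hstack([im(w,max(0,min(480,u[0]-80)),max(0,min(280,u[1]-60)),160,120),im(w,0,0,640,400)])]))
```

```text
[[299.6, 220.3], [294.6, 206.2], [261.1, 225.6]]
[[339.4, 204.3], [349.6, 186.6], [388.9, 204.4]]
[[488.2, 185.8], [519.6, 209.3], [512.5, 248.1]]
[0.5404 0.1874 0.2153]
[469 182]
```

View pics/c4.png

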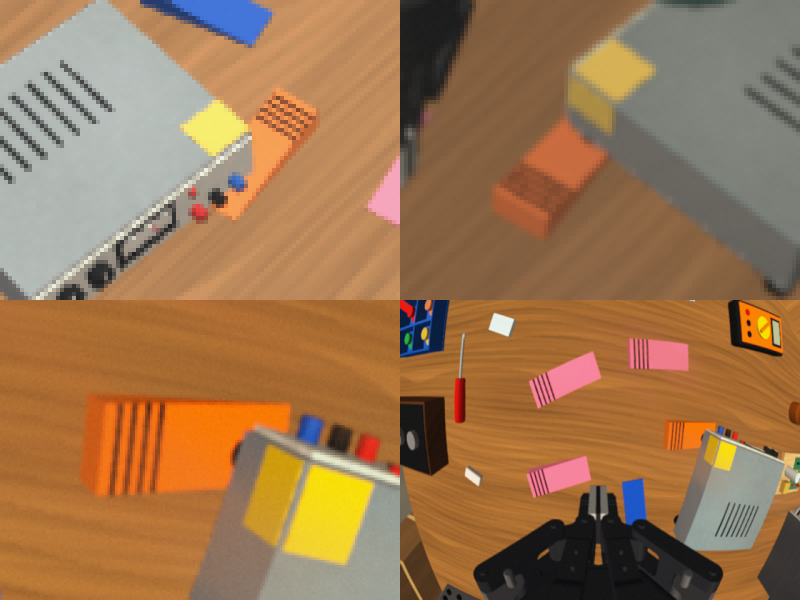

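The wedge is in place: the dark foot meets its top near wrist crop (237,455), inside the wedge's width. I'll refit it with the supply's outline masked out.

```bash
cat >> h.py <<'E'
SUP=np.array([.4715,-.1245,-.0665])
def fit2(ps,g0,sup=SUP):
    S=np.array([[x,y,z] for x in(-.1,.1) for y in(-.115,.115) for z in(.015,.082)]+[[.117,y,z] for y in(-.11,.1) for z in(.02,.08)])
    hull=lambda p,P,v:cv2.fillConvexPoly(np.zeros(p['color'].shape[:2],np.uint8),np.round(cv2.convexHull(np.array([proj(p,X) for X in P],np.float32))*16).astype(np.int32),v,shift=4)
    D=[]
    for p in ps:
        h=cv2.cvtColor(p['color'],cv2.COLOR_RGB2HSV); m=cv2.inRange(h,(4,225 if 'hand_eye' in p else 158,110),(17,255,255))
        m=cv2.morphologyEx(m,cv2.MORPH_CLOSE,np.ones((7,7)))>0
        keep=(cv2.dilate(hull(p,place(sup,S),1),np.ones((3,3)))==0)&(cv2.dilate(hull(p,place(g0,W),1),np.ones((25,25)))>0)
        D.append((p,m&keep,keep))
    def cost(v):
        g=np.array(v)*[.01,.01,.1]+g0; c=0
        for p,m,k in D:
            i=(hull(p,place(g,W),1)>0)&k; c-=(i&m).sum()/(i|m).sum()
        return c
    b=min((minimize(cost,s,method='Nelder-Mead',options=dict(initial_simplex=np.array(s)+np.array([[0,0,0],[1,0,0],[0,1,0],[0,0,1]]))) for s in([-.5,-.5,-.5],[-.5,-.5,.2],[0,0,-1],[.3,-.6,0])),key=lambda r:r.fun)
    g=b.x*[.01,.01,.1]+g0
    return g,b.fun,[d[1].sum() for d in D]
E
python3 - <<'E'
from h import *
np.set_printoptions(precision=4,suppress=True)
ps=[wshot('w5'),env.read_camera('scene'),env.read_camera('side')]
foot=place(SUP,np.array([[.085,.1,.009]]))[0];print(foot)
for s in (ps,ps[:1],ps[1:]):
    g,c,n=fit2(s,np.array([.562,-.002,-1.44]));print(g,c,n,'foot in wedge',R.from_euler('z',-g[2]).apply(foot-[g[0],g[1],0]))
E
```

```text
[ 0.563  -0.0304  0.009 ]
[ 0.5606 -0.0051 -1.4706] -2.789179706116382 [np.int64(2000), np.int64(203), np.int64(397)] foot in wedge [ 0.0254 -0.0002  0.009 ]
[ 0.5607 -0.0049 -1.457 ] -0.9392941176470588 [np.int64(2000)] foot in wedge [ 0.0256 -0.0007  0.009 ]
[ 0.5589 -0.0042 -1.4892] -1.8662740768003925 [np.int64(203), np.int64(397)] foot in wedge [0.0265 0.0019 0.009 ]
```

The foot sits at wedge x = 25 mm, y = 0 ± 2 mm. Now the press on the yellow corner.

jog_arm --turn '[[0,0,0],[0,0,0],[0,0,0],[0,0,0],[0,0,0]]' --travel '[[-0.003,0.055,0],[-0.007,0.11,0],[-0.01,0.165,0],[-0.014,0.215,0.02],[-0.014,0.224,0.06]]' --grip '[0,0,0,0,0]'

```text
time: 11.98
tool_pos: [0.5544, -0.0413, 0.1522]
tcp_rot: [0.998, 0.061, 0.003, 0.001]
contact_force: [0.6, -0.1, 0.1]
opening: -0.0
```

jog_arm --turn '[[0,0,0],[0,0,0],[0,0,0],[0,0,0]]' --travel '[[0,0,0.03],[0,0,0.045],[0,0,0.061],[0,0,0.061]]' --grip '[0,0,0,0]'

```text
time: 12.48
tool_pos: [0.5523, -0.0374, 0.0885]
tcp_rot: [0.998, 0.063, -0.001, -0.0]
contact_force: [0.4, 0.3, -0.1]
opening: 0.0002
```

jog_arm --turn '[[0,0,0],[0,0,0],[0,0,0],[0,0,0]]' --travel '[[0,0,0.002],[0,0,0.004],[0,0,0.006],[0,0,0.0065]]' --grip '[0,0,0,0]'

```text
time: 12.98
tool_pos: [0.5528, -0.0377, 0.0829]
tcp_rot: [0.998, 0.063, 0.0, 0.0]
contact_force: [-0.3, -1.3, -0.8]
opening: 0.0001
```

jog_arm --turn '[[0,0,0],[0,0,0],[0,0,0]]' --travel '[[0,0,0.001],[0,0,0.002],[0,0,0.002]]' --grip '[0,0,0]'

```text
time: 13.35
tool_pos: [0.5529, -0.0378, 0.0821]
tcp_rot: [0.998, 0.063, 0.0, 0.0]
contact_force: [-3.1, -0.3, 5.1]
opening: 0.0002
```

jog_arm --turn '[[0,0,0],[0,0,0],[0,0,0],[0,0,0]]' --travel '[[0,0,0.001],[0,0,0.002],[0,0,0.003],[0,0,0.003]]' --grip '[0,0,0,0]'

```text
time: 13.85
tool_pos: [0.553, -0.0378, 0.0819]
tcp_rot: [0.998, 0.063, 0.001, 0.0]
contact_force: [-7.2, 0.6, 16.2]
opening: -0.0
```

jog_arm --turn '[[0,0,0],[0,0,0],[0,0,0]]' --travel '[[0,0,0],[0,0,0],[0,0,0]]' --grip '[0,0,0]'

```text
time: 14.22
tool_pos: [0.553, -0.0378, 0.0819]
tcp_rot: [0.998, 0.063, 0.001, 0.0]
contact_force: [-6.9, 1.3, 16.1]
opening: -0.0
```

The press reached 16 N and the corner sank only 0.2 mm, so it does not rock. Moving clear and making a last check.

jog_arm --turn '[[0,0,0],[0,0,0],[0,0,0],[0,0,0],[0,0,0]]' --travel '[[0,0,-0.004],[0,0,-0.012],[0,0,-0.05],[0,0,-0.1],[0,-0.05,-0.13]]' --grip '[0,0,0,0,0]'

```text
time: 14.85
tool_pos: [0.5479, 0.0099, 0.2104]
tcp_rot: [0.998, 0.06, 0.002, 0.001]
contact_force: [-0.2, 0.9, 0.5]
opening: 0.0002
```

jog_arm --turn '[[0,0,0],[0,0,0],[0,0,0],[0,0,0],[0,0,0]]' --travel '[[0.005,-0.06,0],[0.01,-0.12,0],[0.014,-0.175,0],[0.014,-0.175,0],[0.014,-0.175,0]]' --grip '[0,0,0,0,0]'

```text
time: 15.48
tool_pos: [0.5383, 0.187, 0.2074]
tcp_rot: [0.998, 0.063, -0.0, 0.0]
contact_force: [-1.0, -0.0, 0.2]
opening: 0.0
```

Run:
```python
from h import *
np.set_printoptions(precision=4,suppress=True)
ps=[wshot('w6'),env.read_camera('scene'),env.read_camera('side')]
foot=place(SUP,np.array([[.085,.1,.009]]))[0]
g,c,n=fit2(ps,np.array([.562,-.002,-1.44]));print(g,c,n,'foot in wedge',R.from_euler('z',-g[2]).apply(foot-[g[0],g[1],0]))
for a in ps: print([(env.mark_of(a,t) or [{'at':0}])[0]['at'] for t in('short_foot','marked_corner','supply')])
# supply shift vs start: image registration of the case top, scene0 vs now
A=cv2.imread('pics/scene0.png',0)[165:262,205:308];B=ps[1]['color'][:,:,::-1];cv2.imwrite('pics/s6.png',B)
B=cv2.cvtColor(B.copy(),cv2.COLOR_BGR2GRAY)[165:262,205:308]
w=np.eye(2,3,dtype=np.float32);print(cv2.findTransformECC(A,B,w,cv2.MOTION_EUCLIDEAN))
print(env.get_obs()['tool_pos'],env.get_obs()['contact_force'])
```

```text
[ 0.5603 -0.0027 -1.432 ] -2.7559750277941566 [np.int64(2010), np.int64(202), np.int64(393)] foot in wedge [ 0.0278 -0.0012  0.009 ]
[[492.5, 182.2], [524.6, 207.6], [516.9, 247.5]]
[[300.6, 219.3], [292.5, 206.1], [260.2, 221.9]]
[[342.4, 202.6], [349.4, 188.1], [388.7, 202.4]]
(0.990190043348044, array([[ 1.    ,  0.0003, -0.0667],
       [-0.0003,  1.    ,  0.0007]], dtype=float32))
[0.5384 0.187  0.2078] [0.1814 0.5794 0.2763]
```

The views show the supply unmoved. The wedge's residual load can't be seen, so I'll test it by nudging the thick end: an unloaded wedge slides at under 1.5 N.

jog_arm --turn '[[0,0,0],[0,0,0],[0,0,0],[0,0,0],[0,0,0]]' --travel '[[0,0,0.06],[0,0,0.12],[0,0,0.17],[0,0,0.197],[0,0,0.197]]' --grip '[0,0,0,0,0]'

```text
time: 16.7
tool_pos: [0.536, 0.1867, 0.0078]
tcp_rot: [0.998, 0.063, -0.003, 0.001]
contact_force: [0.2, 0.6, 0.3]
opening: 0.0
```

jog_arm --turn '[[0,0,0],[0,0,0],[0,0,0],[0,0,0],[0,0,0]]' --travel '[[0,0.04,0],[0,0.08,0],[0,0.1,0],[0,0.11,0],[0,0.112,0]]' --grip '[0,0,0,0,0]'

```text
time: 17.32
tool_pos: [0.5529, 0.0763, 0.0114]
tcp_rot: [0.998, 0.063, 0.0, -0.0]
contact_force: [-0.2, 0.4, -0.3]
opening: -0.0
```

jog_arm --turn '[[0,0,0],[0,0,0]]' --travel '[[0,0.002,0],[0,0.002,0]]' --grip '[0,0]'

```text
time: 17.58
tool_pos: [0.5526, 0.0748, 0.0107]
tcp_rot: [0.998, 0.064, -0.0, -0.0]
contact_force: [-0.6, 0.6, -0.8]
opening: -0.0
```

jog_arm --turn '[[0,0,0],[0,0,0]]' --travel '[[0,0.002,0],[0,0.002,0]]' --grip '[0,0]'

```text
time: 17.82
tool_pos: [0.5529, 0.0723, 0.0107]
tcp_rot: [0.998, 0.063, -0.0, 0.0]
contact_force: [-0.2, 0.3, -0.1]
opening: -0.0001
```

jog_arm --turn '[[0,0,0],[0,0,0]]' --travel '[[0,0.001,0],[0,0.001,0]]' --grip '[0,0]'

```text
time: 18.08
tool_pos: [0.553, 0.0716, 0.0108]
tcp_rot: [0.998, 0.063, -0.0, -0.0]
contact_force: [-0.2, 2.5, 0.1]
opening: 0.0001
```

jog_arm --turn '[[0,0,0],[0,0,0]]' --travel '[[0,0.001,0],[0,0.001,0]]' --grip '[0,0]'

```text
time: 18.32
tool_pos: [0.553, 0.0715, 0.0108]
tcp_rot: [0.998, 0.063, -0.0, -0.001]
contact_force: [0.0, 3.7, -0.6]
opening: -0.0002
```

jog_arm --turn '[[0,0,0],[0,0,0],[0,0,0]]' --travel '[[0,0.001,0],[0,0.002,0],[0,0.002,0]]' --grip '[0,0,0]'

```text
time: 18.7
tool_pos: [0.553, 0.0714, 0.0108]
tcp_rot: [0.998, 0.063, -0.0, -0.003]
contact_force: [-1.4, 10.0, 1.2]
opening: 0.0001
```

jog_arm --turn '[[0,0,0],[0,0,0],[0,0,0]]' --travel '[[0,0.001,0],[0,0.002,0],[0,0.002,0]]' --grip '[0,0,0]'

```text
time: 19.08
tool_pos: [0.5532, 0.071, 0.0109]
tcp_rot: [0.998, 0.063, -0.0, -0.005]
contact_force: [-1.8, 14.0, 0.6]
opening: 0.0002
```

jog_arm --turn '[[0,0,0],[0,0,0],[0,0,0]]' --travel '[[0,0.001,0],[0,0.002,0],[0,0.002,0]]' --grip '[0,0,0]'

```text
time: 19.45
tool_pos: [0.5536, 0.0692, 0.0109]
tcp_rot: [0.998, 0.063, 0.0, -0.005]
contact_force: [-0.7, 14.8, 0.5]
opening: 0.0001
```

At 14.8 N it slid another 1.8 mm, so it is definitely wedged. I'll stop pushing, back off, and check that the supply did not shift.

jog_arm --turn '[[0,0,0],[0,0,0],[0,0,0],[0,0,0],[0,0,0]]' --travel '[[0,-0.008,0],[0,-0.025,0],[0,-0.06,0],[0,-0.09,-0.05],[0,-0.1,-0.11]]' --grip '[0,0,0,0,0]'

```text
time: 20.08
tool_pos: [0.5396, 0.165, 0.1201]
tcp_rot: [0.998, 0.064, -0.002, 0.001]
contact_force: [1.0, 1.0, -0.8]
opening: 0.0005
```

jog_arm --turn '[[0,0,0],[0,0,0],[0,0,0]]' --travel '[[0,-0.02,-0.05],[0,-0.025,-0.085],[0,-0.025,-0.085]]' --grip '[0,0,0]'

```text
time: 20.45
tool_pos: [0.5399, 0.1894, 0.2103]
tcp_rot: [0.998, 0.063, 0.004, -0.0]
contact_force: [-0.9, -0.3, -1.4]
opening: -0.0001
```

Run:
```python
from h import *
np.set_printoptions(precision=4,suppress=True)
ps=[wshot('w7'),env.read_camera('scene'),env.read_camera('side')]
foot=place(SUP,np.array([[.085,.1,.009]]))[0]
g,c,n=fit2(ps,np.array([.562,-.004,-1.44]));print(g,c,n,'foot in wedge',R.from_euler('z',-g[2]).apply(foot-[g[0],g[1],0]))
A0=cv2.imread('pics/scene0.png',0);B0=cv2.cvtColor(ps[1]['color'].copy(),cv2.COLOR_RGB2GRAY)
for sl in((slice(165,262),slice(205,308)),(slice(195,225),slice(275,303)),(slice(200,250),slice(207,250))):
    w=np.eye(2,3,dtype=np.float32);r,w=cv2.findTransformECC(A0[sl],B0[sl],w,cv2.MOTION_TRANSLATION);print(r,w[:,2])
print(env.get_obs()['tool_pos'],env.get_obs()['contact_force'])
```

```text
[ 0.5612 -0.0057 -1.466 ] -2.7581639447250077 [np.int64(1891), np.int64(198), np.int64(383)] foot in wedge [ 0.0247 -0.0008  0.009 ]
0.9616986359917431 [-0.3434  0.1702]
0.7881233100755356 [-0.2914  0.9112]
0.9287507881937821 [-0.2628  0.1994]
[0.5375 0.188  0.204 ] [ 0.0649 -0.4947 -0.8663]
```

The supply shifted only about 0.35 px (roughly 1 mm), and the wedge is centred with the foot at x = 25 mm. I'll repeat the press check now that it is seated more firmly.

jog_arm --turn '[[0,0,0],[0,0,0],[0,0,0],[0,0,0],[0,0,0]]' --travel '[[-0.003,0.055,0],[-0.007,0.11,0],[-0.01,0.165,0],[-0.014,0.215,0.02],[-0.014,0.227,0.06]]' --grip '[0,0,0,0,0]'

```text
time: 21.22
tool_pos: [0.553, -0.0423, 0.1447]
tcp_rot: [0.998, 0.061, 0.0, 0.001]
contact_force: [-0.3, 0.4, -0.6]
opening: -0.0001
```

jog_arm --turn '[[0,0,0],[0,0,0],[0,0,0],[0,0,0]]' --travel '[[0,0,0.03],[0,0,0.045],[0,0,0.055],[0,0,0.055]]' --grip '[0,0,0,0]'

```text
time: 21.72
tool_pos: [0.5527, -0.0384, 0.0904]
tcp_rot: [0.998, 0.063, -0.0, -0.0]
contact_force: [-0.5, -0.1, 0.4]
opening: -0.0002
```

jog_arm --turn '[[0,0,0],[0,0,0],[0,0,0],[0,0,0],[0,0,0]]' --travel '[[0,0,0.003],[0,0,0.006],[0,0,0.008],[0,0,0.01],[0,0,0.01]]' --grip '[0,0,0,0,0]'

```text
time: 22.35
tool_pos: [0.5531, -0.0387, 0.0821]
tcp_rot: [0.998, 0.063, 0.0, 0.0]
contact_force: [-2.5, 0.1, 5.3]
opening: 0.0001
```

jog_arm --turn '[[0,0,0],[0,0,0],[0,0,0],[0,0,0]]' --travel '[[0,0,0.001],[0,0,0.002],[0,0,0.002],[0,0,0.002]]' --grip '[0,0,0,0]'

```text
time: 22.85
tool_pos: [0.5532, -0.0387, 0.082]
tcp_rot: [0.998, 0.063, 0.001, 0.0]
contact_force: [-6.1, 1.2, 11.1]
opening: 0.0001
```

jog_arm --turn '[[0,0,0],[0,0,0],[0,0,0],[0,0,0],[0,0,0]]' --travel '[[0,0,-0.004],[0,0,-0.012],[0,0,-0.05],[0,0,-0.1],[0,-0.05,-0.13]]' --grip '[0,0,0,0,0]'

```text
time: 23.48
tool_pos: [0.548, 0.0089, 0.2116]
tcp_rot: [0.998, 0.06, 0.002, 0.001]
contact_force: [-0.3, 0.3, -0.1]
opening: -0.0004
```

jog_arm --turn '[[0,0,0],[0,0,0],[0,0,0],[0,0,0],[0,0,0]]' --travel '[[0.005,-0.06,0],[0.01,-0.12,0],[0.014,-0.175,0],[0.014,-0.175,0],[0.014,-0.175,0]]' --grip '[0,0,0,0,0]'

```text
time: 24.1
tool_pos: [0.5385, 0.186, 0.2085]
tcp_rot: [0.998, 0.063, -0.0, 0.0]
contact_force: [-0.7, -0.8, -0.0]
opening: -0.0
```

Run:
```python
from h import *
np.set_printoptions(precision=4,suppress=True)
ps=[wshot('w8'),env.read_camera('scene'),env.read_camera('side')]
foot=place(SUP,np.array([[.085,.1,.009]]))[0]
g,c,n=fit2(ps,np.array([.562,-.004,-1.44]));print(g,c,'foot in wedge',R.from_euler('z',-g[2]).apply(foot-[g[0],g[1],0]))
A0=cv2.imread('pics/s6.png',0);B0=cv2.cvtColor(ps[1]['color'].copy(),cv2.COLOR_RGB2GRAY);sl=(slice(165,262),slice(205,308))
print(cv2.findTransformECC(A0[sl],B0[sl],np.eye(2,3,dtype=np.float32),cv2.MOTION_EUCLIDEAN))
def im(a,x,y,w,h): return cv2.resize(a['color'][y:y+h,x:x+w,::-1],(400,300),interpolation=3)
cv2.imwrite('pics/c8.png',np.hstack([im(ps[1],240,175,100,75),im(ps[0],389,110,160,120)]))
```

```text
[ 0.5605 -0.0051 -1.4593] -2.773663532410297 foot in wedge [ 0.0254 -0.0004  0.009 ]
(0.9677883244609918, array([[ 1.    , -0.0047, -0.0493],
       [ 0.0047,  1.    , -0.0505]], dtype=float32))
```

View pics/c8.png

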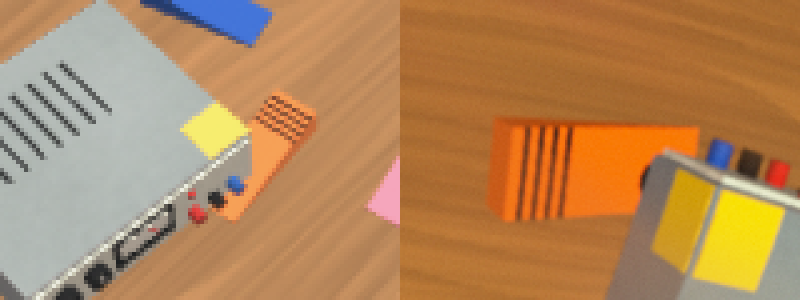

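The wedge is flat and centred under the foot, with the foot visible on it at crop (645,180). The gripper is clear, so I'm handing in.

```bash
python3 -c "
from station import env
print(env.hand_in())"
```

```text
the job is handed in; nothing more can be done
None
```

I pushed the orange wedge thin end first under the short foot until it was snug, pressed the yellow corner, moved clear and handed the job in. `hand_in` gives no verdict, so I don't know whether it passed.

- **Wedge position:** the last fit puts the foot at x ≈ 25 mm and y ≈ 0 (±2 mm) in the wedge's frame, inside the required limits. The wedge looks flat on the bench.
- **Push force:** the first push peaked at 12.8 N and the second, made to test whether the wedge was loaded, at 14.8 N. Both are above the expected 5 to 10 N.
- **Press check:** I pressed the yellow corner twice, to 16 N and later 11 N. It sank only 0.1 to 0.2 mm each time, so it no longer rocks.
- **Supply moved slightly:** the second push slid about 1.8 mm. Image registration shows the supply turned about 0.3° and moved 1 to 2 mm, so some of that push shoved the supply instead of lifting the corner. It is within the 15 mm limit.
- **Not confirmed:** I could not measure the load the foot leaves on the wedge after release. I infer it from the wedge barely moving (about 0.2 mm) under 10 N. I also did not measure the bystanders at the end; the arm felt no other contact.

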